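Find the filled canister on the pan balance and seat it in its socket

TASK

One of the two look-alike metal canisters is filled with steel and the other is a light spare. Stand them on opposite pans of the balance, let go and see which side drops; then put the one that dropped back, upright and fully home, in the empty wooden socket of the mass stand, and leave the light one standing in its pan. The socket is glued on a little out of place, so feel for it with the canister gently: don't ram the canister against the stand or the balance, don't drop either canister, and leave the other things on the desk where they are.

Things in the scene. Friction and masses are not known exactly. Their poses are not given: they have to be found in the camera images.
- can_1: One of two outwardly identical closed canisters: steel body, plain aluminium screw cap, 34 mm diameter, 54 mm tall, flat foot. Either may be the filled one (90 to 140 g) or the light spare (30 to 40 g); it cannot be seen. Origin at the centre of the underside, z up its axis. Starts on the desk. Grasp it across the cap, the top 15 mm; being round, its yaw means nothing.
- can_2: The other canister, same outside size and look as can_1; origin at the centre of the underside, z up.
- balance: School pan balance, foot fixed to the desk: wooden foot 90 (x) by 150 (y) by 14 mm, two steel cheeks 89 mm high over all, the beam's pivot 72 mm above the desk. Origin on the desk under the pivot; the beam lies along its y axis, x is the pivot's axis. Rubber-tipped stop posts stand under the arms.
- beam (a joint): Beam angle (rad): 0 level, as it stands empty; positive = the right pan (-y end) has dropped, negative = the left pan (+y end) has dropped. Turns freely between stops at -0.12 and +0.12; a soft centring spring (0.6 N m/rad) levels it. The spare alone in a pan drops it 0.05 to 0.08; the filled canister, alone or against the spare, takes it to the stop.
- pan_left (a point): Centre of the floor of the left pan (+y end of the balance), 110 mm from the pivot along the beam, 84 mm above the desk when level. The pan is a flat dish, 69 mm inside diameter, rim 6 mm high, fixed to the beam, so it tips with it and sinks or rises up to 13 mm; z axis square to the pan floor.
- pan_right (a point): Centre of the floor of the right pan (the -y end of the balance); like pan_left.
- stand: Mass stand, fixed to the desk: plywood strip 75 (x) by 180 (y) by 12 mm thick, from y = -55 to +125 mm of its origin. One empty round wooden socket stands over the origin; two brass masses (18 and 15 mm wide, up to 55 mm above the desk) stand fixed in cups at y = +73 and +111 mm. Origin on the desk under the nominal socket centre, z up.
- socket_mark (a point): Nominal centre of the socket, level with its flat rim, 32 mm above the desk. Socket: upright, 53 mm outside, bore 37 mm and 16 mm deep (floor 16 mm above the desk), a step 1 mm wide and deep round the mouth. It was glued on by hand: the real centre lies up to 5 mm from this point in the stand's x and up to 5 mm in its y, either way, and is not measured. Glued firmly, it does not give.
- eraser_block: Bystander: eraser in a sleeve, 20x42x12 mm, loose on the desk; leave it. Origin at the centre of its underside.
- sharpener: Bystander: small pencil sharpener, 16x26x15 mm, loose on the desk; leave it. Origin at the centre of its underside.
- pin_cup: Bystander: clear tub of push pins, 55 mm wide, 30 mm high, loose on the desk; leave it. Origin at the centre of its underside.
- tape: Bystander: roll of brown tape, 96 mm across, 48 mm high, loose on the desk; leave it. Origin at the centre of its underside.
Not all that is in view belongs to the job. What is shaped like the can_1 but pink is not meant. What is shaped like the can_2 but green is not meant.

How it is judged:
By the outcome, as a careful person would: the job done as asked, in the order asked, and still so for the second after the job is handed in, with the robot touching nothing.
It also fails if it takes over 72 s, if anything falls off the work surface, if the arm or the gripper's body presses on something with over 40 N, if the wrist force passes 120 N, or if a joint passes its speed limit or range.

ROBOT

A 7-joint arm with a two-finger parallel gripper is mounted at the origin on a cart in front of the work surface, level with it; the furniture and walls round the work are solid. World frame = base frame: x ahead of the robot, y to its left, z up, the work surface at z = 0. Lengths are in m, angles in rad, forces in N, time in s.
With the tool pointing down it reaches from about 0.425 to 0.925 m from the base axis. Payload 6.8 kg.
Tool frame: the origin (TCP) lies on the centre line of the jaws, within the pads' length; the fingertips stand 25 mm ahead of it and the grasp point (between the pads) lies 6 mm ahead of it; z points along the fingers, y is the line along which they close (so a half turn about z gives the same grasp; the last joint's range is limited). The gripper opens to 85 mm and grips with 20 to 120 N. Pads are 22 mm wide; open, the fingers measure 114 mm over their backs; the gripper's body (76 mm by 85 mm) begins 54 mm behind the grasp point. The pads swing forward as they close: fully open they stand 13 mm farther back than shut.
Start: joints at [1.11, 0.477, 0.022, 1.555, -0.011, 1.109, -0.083], TCP at [0.233, -0.633, 0.256] pointing down, gripper open.
Joint ranges: [-2.96, 2.96], [-0.34, 2.1], [-1.41, 1.46], [0.24, 2.44], [-1.37, 4.51], [0.17, 1.92], [-2.96, 2.96]. Speed limits (rad/s): [2.39, 2.39, 3.14, 3.14, 3.14, 3.14, 3.14].

INTERFACE

Orientations are given as a rotation vector (axis times angle).
In Python, from bench import telemetry, grab_frame, job gives the robot as it stands.
- The arm moves only by the tool apply_moves, never from a script. Its argument "rows" is a list of rows, each a list of 2 entries, a list of its own where there are three numbers: the shift along the tool's x, y, z each as a share of 250 mm, from -1 to 1, then the turn, a rotation vector about the tool's x, y, z each as a share of pi rad, from -1 to 1. A call has 1 to 10 rows; each row is the pose to reach, as a shift and turn from the pose commanded when the call began, along the tool's axes at that moment, turning the shorter way round; what a row does not reach only later rows make up. A row lasts 1/8 s, in which the tool goes at most 62.5 mm and 10.7 degrees, less where a joint would pass 70% of its speed; a pose out of reach is approached as far as the arm can. A call with a number of a shift or a turn outside -1 to 1 is refused whole. A call with a gripper value outside its range is refused whole. "jaw" is the gripper's target within -1 to 1 (fully open at 1, half-way at 0, shut at -1), set as the call begins (left out, the last holds). The fingers move at their own pace and stop on an object; "newtons" is the grip in N (left out, the last holds). Time passes only in rows, so rows that repeat a pose let the fingers close. It gives the time, the measured TCP pose, the force, the opening and the grip force at its end, in the units of the state.
- telemetry.get_obs(): the state, without advancing time (a new reading comes with each control period).
- grab_frame(name): name is "scene" or "side" or "wrist"; returns a dict with "frame" (384x512x3 uint8, red, green, blue), "vertical_fov" (degrees; the focal length in pixels is half the picture's height over the tangent of half this angle, whatever the lens; pixels are square), "cx", "cy" (the principal point, pixels), "origin" and "attitude" of the camera in the world. Camera axes: x right, y up, looking along -z (the intrinsics and any distortion apply to the point x, -y, -z); pixel columns grow to the right and rows downward; lengths in m; the calibration is good to about 2 mm. The wrist camera is an equidistant fisheye: a pixel r from the principal point sees the ray r / f radians off the axis. A picture is of the moment at which its call begins. There is no depth.
- job.hand_in(): hands the job in; it is judged then, once.
The state is a dict: "clock": time; "joints": joint angles; "qvel": joint speeds; "tau": joint torques, N m; "tcp_pos": TCP position; "orientation": TCP orientation; "contact_force": force on the tool from outside, world axes, zero at the start; "moment": the same for the moment, N m; "grip_width": finger opening in m; "gripper_force": force on a finger pad.
Only numpy, scipy, OpenCV 4.12 (cv2) and the standard library are available. Lean on these libraries where they do the work, as an engineer would, in place of code of your own. Each camera call takes 0.05 s, during which the arm holds its last target. There are 200 camera calls.

## Working session

There is one attempt and no reset: what is moved stays moved. The work goes in short steps, Python scripts to look and compute and a tool call to move; the robot and the scene stay as the last step left them, time stands still between calls to the robot, and variables do not carry over. Pictures are saved under pics/ and viewed, at most 10 in all, crops included, and the job is handed in when it is done.

Besides the shell and the picture viewer there is one more tool, called after ">>>" as a command line: name --argument value ..., lists and objects as JSON in quotes. apply_moves: Moves the arm, as the interface text tells. Its arguments: {"type":"object","properties":{"rows":{"type":"array"},"jaw":{"type":"number"},"newtons":{"type":"number"}},"required":["rows"]}

```bash
mkdir -p pics; ls
cat > h.py <<'E'
import numpy as np,cv2
from scipy.spatial.transform import Rotation as R
from bench import telemetry,grab_frame,job
def cam(n):
    d=grab_frame(n); return d
def Rm(a):
    a=np.array(a,float)
    if a.shape==(3,3): return a
    return R.from_rotvec(a).as_matrix() if a.size==3 else R.from_quat(a).as_matrix()
def ray(d,u,v,fish=False):
    f=d['frame'].shape[0]/2/np.tan(np.radians(d['vertical_fov'])/2)
    x,y=u-d['cx'],v-d['cy']
    if fish:
        r=np.hypot(x,y)+1e-9;t=r/f
        c=np.array([x/r*np.sin(t),-y/r*np.sin(t),-np.cos(t)])
    else: c=np.array([x/f,-y/f,-1])
    return Rm(d['attitude'])@c
def plane(d,u,v,z,fish=False):
    r=ray(d,u,v,fish);o=np.array(d['origin']);return o+r*(z-o[2])/r[2]
def proj(d,p,fish=False):
    f=d['frame'].shape[0]/2/np.tan(np.radians(d['vertical_fov'])/2)
    c=Rm(d['attitude']).T@(np.array(p)-np.array(d['origin']))
    if fish:
        t=np.arctan2(np.hypot(c[0],c[1]),-c[2]);k=f*t/np.hypot(c[0],c[1]);return d['cx']+k*c[0],d['cy']-k*c[1]
    return d['cx']+f*c[0]/-c[2],d['cy']-f*c[1]/-c[2]
def save(d,name): cv2.imwrite('pics/'+name,d['frame'][:,:,::-1])
E
python3 - <<'E'
from h import *
s=telemetry.get_obs();print(s)
for n in('scene','side','wrist'):
    d=cam(n);save(d,n+'0.png');print(n,{k:v for k,v in d.items() if k!='frame'})
a=[cv2.imread('pics/%s0.png'%n) for n in('scene','side')]
E
```

```text
pics
{'clock': 0.0, 'joints': array([ 1.10990009,  0.47780921,  0.02235503,  1.55643074, -0.01150785,
        1.10929292, -0.08310281]), 'qvel': array([ 0.00026049, -0.00032753,  0.00107424, -0.00057828,  0.00025487,
       -0.00108402,  0.00010078]), 'tau': array([-3.58961524e-04, -5.96464705e+01,  1.60742261e+00, -2.81198913e+01,
        1.23916240e-02,  9.47138731e-03, -7.77370360e-06]), 'tcp_pos': array([ 0.23302684, -0.6329313 ,  0.2553286 ]), 'orientation': array([-3.09111339e+00, -5.50996487e-01,  7.06107969e-04]), 'contact_force': array([-0.44180104, -0.07534159, -0.21266705]), 'moment': array([0.02087168, 0.05255309, 0.0095237 ]), 'gripper_force': 0.0, 'grip_width': 0.08555037669934852}
scene {'vertical_fov': 54.36421524440968, 'cx': 252.0334378920298, 'cy': 194.41190644876272, 'origin': array([-0.04543686,  0.28152727,  0.7541192 ]), 'attitude': array([ 0.51369695, -0.86512467, -1.94018007])}
side {'vertical_fov': 46.01416375602752, 'cx': 261.43542530367523, 'cy': 190.29183696533727, 'origin': array([ 0.55460425, -0.85608017,  0.63275488]), 'attitude': array([ 0.95210859, -0.05337245, -0.0483374 ])}
wrist {'vertical_fov': 65.70646984690485, 'cx': 255.8061246965807, 'cy': 188.48565644214273, 'origin': array([ 0.30389641, -0.60765483,  0.3710554 ]), 'attitude': array([-0.25984616,  0.18326875, -1.20741621])}
```

View pics/scene0.png

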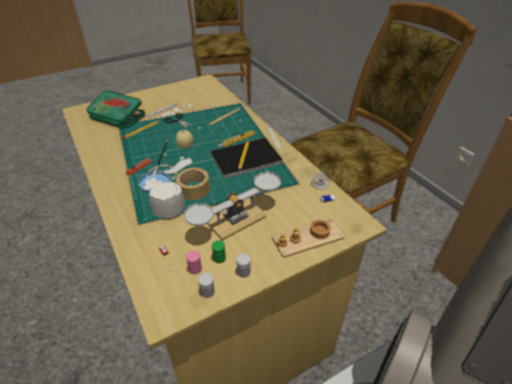

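View pics/side0.png

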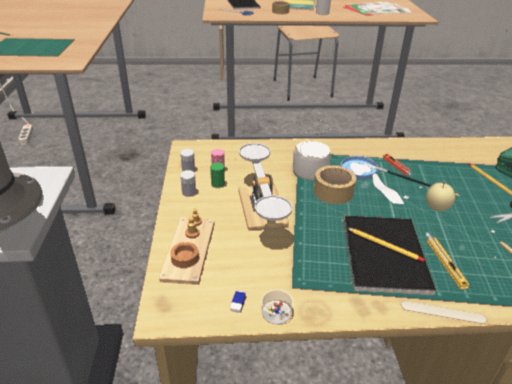

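Scene view: the plain grey canisters are at (206,285) and (243,265). The pink (194,262) and green (218,251) look-alikes are decoys by colour. The pans are at (198,214) and (267,181), and the socket is at (320,229). In the side view the grey canisters are at (188,160) and (189,183), the pans at (255,153) and (274,208), and the socket at (185,255). I'll confirm in one enlarged crop.

Run:
```python
import cv2,numpy as np
a=cv2.imread('pics/scene0.png')[165:305,170:350];b=cv2.imread('pics/side0.png')[135:285,145:305]
a=cv2.resize(a,None,fx=2.4,fy=2.4,interpolation=cv2.INTER_CUBIC)
b=cv2.resize(b,None,fx=2.2,fy=2.2,interpolation=cv2.INTER_CUBIC)
o=np.zeros((max(a.shape[0],b.shape[0]),a.shape[1]+b.shape[1],3),np.uint8)
o[:a.shape[0],:a.shape[1]]=a;o[:b.shape[0],a.shape[1]:]=b
cv2.imwrite('pics/c1.png',o);print(o.shape,a.shape)
```

```text
(336, 784, 3) (336, 432, 3)
```

View pics/c1.png

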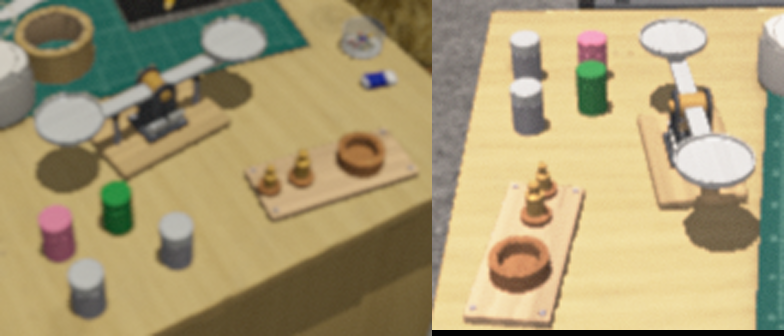

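The crop confirms two plain grey canisters. The decoys are pink and green.

Run:
```python
from h import *
S=cam('scene');D=cam('side')
P={'A':((206.3,278.3),(187.3,153.6),.054),'B':((243.8,258.8),(188.2,175.5),.054),
'panL':((199.2,214.2),(254.1,153.2),.090),'panR':((267.5,181.7),(272.7,207.7),.090),
'sock':((320.4,227.5),(185,252.3),.032)}
for k,(a,b,z) in P.items():
    pa,pb=plane(S,*a,z),plane(D,*b,z)
    r1,r2=ray(S,*a),ray(D,*b);o1,o2=np.array(S['origin']),np.array(D['origin'])
    t=np.linalg.lstsq(np.c_[r1,-r2],o2-o1,rcond=None)[0];m=(o1+r1*t[0]+o2+r2*t[1])/2
    print(k,pa.round(4)[:2],pb.round(4)[:2],m.round(4))
# mount of wrist cam in tool frame
W=cam('wrist');s=telemetry.get_obs();T=Rm(s['orientation'])
print(T.round(3),(T.T@(np.array(W['origin'])-s['tcp_pos'])).round(4),(T.T@Rm(W['attitude'])).round(3))
```

```text
A [0.4444 0.129 ] [0.448  0.1188] [0.4474 0.1277 0.049 ]
B [0.4513 0.0293] [0.4567 0.0204] [0.4555 0.0276 0.0489]
panL [0.6059 0.0728] [0.6099 0.0563] [0.6116 0.0703 0.0826]
panR [ 0.6302 -0.1428] [ 0.6357 -0.1538] [ 0.6364 -0.1465  0.0842]
sock [ 0.4587 -0.2036] [ 0.4646 -0.2125] [ 0.4632 -0.2071  0.0265]
[[ 0.938  0.345 -0.   ]
 [ 0.345 -0.938  0.001]
 [-0.    -0.001 -1.   ]] [ 0.0752  0.0005 -0.1155] [[ 0.001  0.956  0.294]
 [ 1.    -0.001  0.   ]
 [ 0.     0.294 -0.956]]
```

```bash
cat >> h.py <<'E'
YAW=np.radians(6.5)
def target_R(yaw=YAW,tilt=0.):   # tool down, tool x at yaw; tilt about balance x axis (world), + = -y end lower
    x=np.array([np.cos(yaw),np.sin(yaw),0]);z=np.array([0,0,-1.]);B=np.c_[x,np.cross(z,x),z]
    return R.from_rotvec(tilt*x*-1).as_matrix()@B   # beam + : -y end drops = rotation about -x
def mv(p,yaw=YAW,tilt=0.,s=None):
    s=s or telemetry.get_obs();T=Rm(s['orientation'])
    d=T.T@(np.array(p)-s['tcp_pos'])/.25; w=R.from_matrix(T.T@target_R(yaw,tilt)).as_rotvec()/np.pi
    n=max(np.linalg.norm(d)*.25/.0625,np.degrees(np.linalg.norm(w)*np.pi)/10.7)
    print('row',[d.round(4).tolist(),w.round(4).tolist()],'n>=%.1f'%n)
E
python3 - <<'E'
from h import *
mv([.48,-.3,.25]);mv([.452,.078,.25])
E
```

```text
row [[1.3871, -0.9098, 0.0244], [-0.0002, 0.0, 0.0762]] n>=6.6
row [[1.8044, -2.3674, 0.0253], [-0.0002, 0.0, 0.0762]] n>=11.9
```

>>> apply_moves --rows '[[[0.98,-0.65,0.02],[0,0,0.076]],[[0.98,-0.65,0.02],[0,0,0.076]],[[0.98,-0.65,0.02],[0,0,0.076]],[[0.98,-0.65,0.02],[0,0,0.076]],[[0.98,-0.65,0.02],[0,0,0.076]]]'

```text
clock: 0.92
tcp_pos: [0.4089, -0.3934, 0.2515]
orientation: [-3.136, -0.184, -0.001]
contact_force: [0.4, -0.7, 0.3]
grip_width: 0.0855
gripper_force: 0.0
```

Run:
```python
from h import *
mv([.47,-.2,.25]);mv([.452,.078,.25]);print(telemetry.get_obs()['tcp_pos'],telemetry.get_obs()['clock'])
```

```text
row [[0.3328, -0.7398, 0.0064], [-0.0001, -0.0003, 0.0011]] n>=3.2
row [[0.391, -1.8526, 0.0068], [-0.0001, -0.0003, 0.0011]] n>=7.6
[ 0.40894096 -0.39339807  0.25147584] 0.925
```

>>> apply_moves --rows '[[[0.38,-0.95,0],[0,0,0]],[[0.38,-0.95,0],[0,0,0]],[[0.38,-0.95,0],[0,0,0]],[[0.38,-0.95,0],[0,0,0]]]'

```text
clock: 1.42
tcp_pos: [0.4732, -0.1532, 0.2516]
orientation: [3.136, 0.179, 0.001]
contact_force: [0.7, 0.6, 0.0]
grip_width: 0.0855
gripper_force: 0.0
```

>>> apply_moves --rows '[[[0.01,-0.9,0],[0,0,0]],[[0.01,-0.9,0],[0,0,0]],[[0.01,-0.9,0],[0,0,0]],[[0.01,-0.9,0],[0,0,0]],[[0.01,-0.9,0],[0,0,0]]]'

```text
clock: 2.05
tcp_pos: [0.4494, 0.0719, 0.2517]
orientation: [-3.135, -0.189, -0.001]
contact_force: [0.3, -0.0, -0.4]
grip_width: 0.0859
gripper_force: 0.0
```

Run:
```python
from h import *
s=telemetry.get_obs();print(s['clock'],s['tcp_pos'],s['contact_force'],s['qvel'].round(3))
W=cam('wrist');save(W,'w1.png')
for p in([.4474,.1277,.054],[.4555,.0276,.054]): print(proj(W,p,True))
```

```text
2.05 [0.44936944 0.07188963 0.2516716 ] [ 0.26319266 -0.02460222 -0.37682962] [0.042 0.001 0.067 0.006 0.018 0.006 0.035]
(np.float64(204.41225590027824), np.float64(165.88399239110862))
(np.float64(296.4959094472261), np.float64(169.41695357710378))
```

View pics/w1.png

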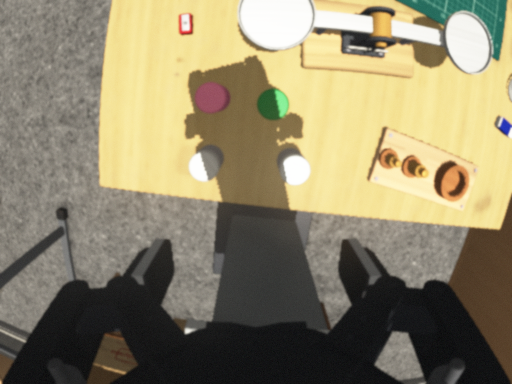

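The wrist view shows the grey caps at about (206,163) and (294,167), pink (211,97), green (272,103), the pans at (276,20) and (468,42), and the socket at (453,181).

Run:
```python
from h import *
W=cam('wrist')
g=cv2.GaussianBlur(W['frame'],(3,3),0);hsv=cv2.cvtColor(g,cv2.COLOR_RGB2HSV)
def blob(m,c,name,z):
    n,l,st,ce=cv2.connectedComponentsWithStats(m)
    ok=[i for i in range(1,n) if st[i,4]>60]
    i=min(ok,key=lambda i:np.hypot(*(ce[i]-c)))
    cs,_=cv2.findContours((l==i).astype(np.uint8),cv2.RETR_EXTERNAL,cv2.CHAIN_APPROX_NONE)
    h=cv2.convexHull(cs[0]);e=cv2.fitEllipse(h)
    print(name,st[i],ce[i].round(1),np.round(e[0],1),np.round(e[1],1),plane(W,*e[0],z,True).round(4))
low=((hsv[...,1]<60)&(hsv[...,2]>45)).astype(np.uint8)
blob(low,(206,163),'A',.054);blob(low,(294,167),'B',.054)
br=((hsv[...,0]<12)&(hsv[...,1]>110)&(hsv[...,2]<215)).astype(np.uint8);br[:,:425]=0
blob(br,(453,181),'sock',.032)
for n,p,z in(('L',(276,20),.09),('R',(468,42),.09),('sock',(453,181),.032)):print(n,plane(W,*p,z,True).round(4))
c=cv2.resize(W['frame'][130:200,170:330,::-1],None,fx=4.5,fy=4.5,interpolation=cv2.INTER_CUBIC)
cv2.imwrite('pics/c2.png',c)
```

```text
A [186 146  35  36 913] [203.  163.4] [203.1 163.5] [30.1 38.9] [0.4503 0.1269 0.054 ]
B [276 149  33  37 921] [291.3 167. ] [291.2 166.8] [30.9 38.1] [0.4578 0.0314 0.054 ]Traceback (most recent call last):
  File "<stdin>", line 14, in <module>
  File "<stdin>", line 7, in blob
ValueError: min() iterable argument is empty
```

Run:
```python
from h import *
W=cam('wrist')
for n,p,z in(('A',(200.5,166.5),.054),('B',(292.9,170),.054),('L',(276,20),.09),('R',(468,42),.09),('sock',(453,181),.032)):print(n,plane(W,*p,z,True).round(4))
print(telemetry.get_obs()['tcp_pos'])
c=cv2.resize(W['frame'][130:200,170:330,::-1],None,fx=4.5,fy=4.5,interpolation=cv2.INTER_CUBIC)
mv([.453,.029,.12]);mv([.453,.029,.042])
```

```text
A [0.447 0.128 0.054]
B [0.4545 0.0276 0.054 ]
L [0.6026 0.0667 0.09  ]
R [ 0.634  -0.1458  0.09  ]
sock [ 0.4641 -0.2041  0.032 ]
[0.44984295 0.06753178 0.25126083]
row [[-0.0047, 0.1543, 0.5251], [0.0002, 0.0, -0.0003]] n>=2.2
row [[-0.0047, 0.1541, 0.8371], [0.0002, 0.0, -0.0003]] n>=3.4
```

Run:
```python
from h import *
mv([.4548,.0276,.12]);mv([.4548,.0276,.05])
```

```text
row [[0.0018, 0.1606, 0.5251], [0.0002, 0.0, -0.0003]] n>=2.2
row [[0.0019, 0.1605, 0.8051], [0.0002, 0.0, -0.0003]] n>=3.3
```

>>> apply_moves --rows '[[[0.002,0.16,0.3],[0,0,0]],[[0.002,0.16,0.52],[0,0,0]],[[0.002,0.16,0.66],[0,0,0]],[[0.002,0.16,0.75],[0,0,0]],[[0.002,0.16,0.805],[0,0,0]],[[0.002,0.16,0.805],[0,0,0]],[[0.002,0.16,0.805],[0,0,0]]]' --jaw 1 --newtons 25

```text
clock: 3.08
tcp_pos: [0.4556, 0.0288, 0.0509]
orientation: [3.136, 0.178, 0.003]
contact_force: [1.0, -0.0, -0.0]
grip_width: 0.0853
gripper_force: 0.0
```

Run:
```python
from h import *
s=telemetry.get_obs();print(s['clock'],s['tcp_pos'],s['contact_force'])
W=cam('wrist');save(W,'w2.png')
```

```text
3.075 [0.45561626 0.02881294 0.05093926] [ 1.0270723  -0.0056191  -0.00732355]
```

View pics/w2.png

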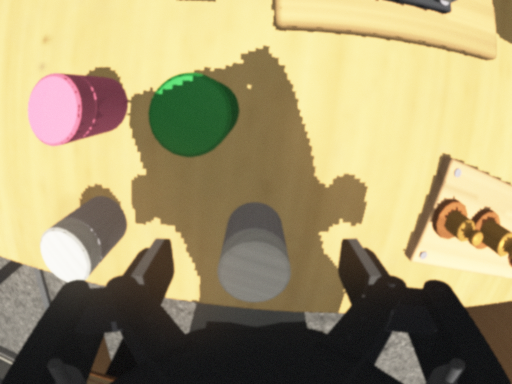

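Wrist close-up: the cap centre is at (255,268), midway between the fingertips at (155,265) and (358,265). The grasp lines up.

Run:
```python
from h import *
W=cam('wrist');print(plane(W,255,268,.054,True),telemetry.get_obs()['tcp_pos'])
```

```text
[0.45934209 0.02921479 0.054     ] [0.4556296  0.02898635 0.05107949]
```

>>> apply_moves --rows '[[[0,0,0],[0,0,0]],[[0,0,0],[0,0,0]],[[0,0,0],[0,0,0]],[[0,0,0],[0,0,0]],[[0,0,0],[0,0,0]],[[0,0,0],[0,0,0]]]' --jaw -1 --newtons 25

```text
clock: 3.92
tcp_pos: [0.4549, 0.029, 0.0503]
orientation: [3.136, 0.179, 0.0]
contact_force: [-0.9, -0.1, 6.1]
grip_width: 0.0337
gripper_force: 24.7
```

>>> apply_moves --rows '[[[0,0,-0.05],[0,0,0]],[[0,0,-0.15],[0,0,0]],[[0,0,-0.35],[0,0,0]],[[0,0,-0.5],[0,0,0]],[[0,0,-0.5],[0,0,0]],[[0,0,-0.5],[0,0,0]],[[0,0,-0.5],[0,0,0]]]'

```text
clock: 4.8
tcp_pos: [0.4539, 0.0289, 0.174]
orientation: [3.136, 0.179, -0.004]
contact_force: [-0.3, 0.3, -0.3]
grip_width: 0.0333
gripper_force: 25.2
```

Run:
```python
from h import *
s=telemetry.get_obs();print(s)
mv([.6105,.0695,.176]);mv([.6355,-.1465,.176])
```

```text
{'clock': 4.8, 'joints': array([ 0.09429639,  0.24701672, -0.33494767,  2.12480791,  0.11311398,
        0.78848584, -1.76791363]), 'qvel': array([-0.00279679,  0.00613944, -0.00099321, -0.00306291, -0.00063993,
        0.00014997,  0.00059415]), 'tau': array([ 6.54055411e-02, -3.88627553e+01, -1.53652869e+00, -2.23945284e+01,
        9.73869406e-03,  2.32429302e-03, -3.80235099e-05]), 'tcp_pos': array([0.45387995, 0.02888357, 0.17404128]), 'orientation': array([ 3.13638996,  0.17923785, -0.00362299]), 'contact_force': array([-0.33939285,  0.32155463, -0.32596297]), 'moment': array([0.00562667, 0.00288644, 0.03318968]), 'gripper_force': 25.186607083305717, 'grip_width': 0.03334015501914544}
row [[0.6409, -0.09, -0.0093], [-0.0, 0.0007, 0.0002]] n>=2.6
row [[0.6418, 0.7797, -0.0094], [-0.0, 0.0007, 0.0002]] n>=4.0
```

Run:
```python
from h import *
f=[]
for i in range(12): cam('wrist');f.append(telemetry.get_obs()['contact_force'])
f=np.array(f);print(f.mean(0).round(2),f.std(0).round(2))
```

```text
[ 0.11  0.09 -0.19] [0.51 0.33 0.51]
```

```bash
cat >> h.py <<'E'
C=np.array([.6235,-.0385,.072])
def pan_tcp(side,th,h=.0503,lift=0):  # side +1 left, -1 right; th beam angle (+ right down)
    x=np.array([np.cos(YAW),np.sin(YAW),0]);Q=R.from_rotvec(-th*x).as_matrix()
    y=np.array([-np.sin(YAW),np.cos(YAW),0])
    return C+Q@(side*.11*y+np.array([0,0,.012+h]))+np.array([0,0,lift])
E
python3 - <<'E'
from h import *
print(pan_tcp(1,0),pan_tcp(1,-.055),pan_tcp(-1,0))
mv(pan_tcp(1,0,lift=.04));mv(pan_tcp(1,0,lift=.01));mv(pan_tcp(1,-.055),tilt=-.055)
E
```

```text
[0.61104765 0.0707929  0.1343    ] [0.61145417 0.06722488 0.14025275] [ 0.63595235 -0.1477929   0.1343    ]
row [[0.64, -0.0949, 0.003], [0.0, -0.0, 0.0002]] n>=2.6
row [[0.64, -0.0949, 0.123], [0.0, -0.0, 0.0002]] n>=2.6
row [[0.64, -0.0805, 0.1392], [0.0175, -0.0, 0.0002]] n>=2.6
```

```bash
sed -i 's/from_rotvec(-th\*x)/from_rotvec(th*x)/; s/from_rotvec(tilt\*x\*-1)/from_rotvec(tilt*x)/' h.py
python3 - <<'E'
from h import *
print(pan_tcp(1,0),pan_tcp(1,-.055),telemetry.get_obs()['tcp_pos'])
mv(pan_tcp(1,0,lift=.04));mv(pan_tcp(1,0,lift=.008));mv(pan_tcp(1,-.055),tilt=-.055)
E
```

```text
[0.61104765 0.0707929  0.1343    ] [0.61067878 0.0740304  0.12815884] [0.4547899  0.02902387 0.17505266]
row [[0.64, -0.0949, 0.003], [0.0, -0.0, 0.0002]] n>=2.6
row [[0.64, -0.0949, 0.131], [0.0, -0.0, 0.0002]] n>=2.6
row [[0.64, -0.1079, 0.1876], [-0.0175, -0.0, 0.0002]] n>=2.7
```

>>> apply_moves --rows '[[[0.2,-0.03,0],[0,0,0]],[[0.45,-0.07,0],[0,0,0]],[[0.6,-0.095,0],[0,0,0]],[[0.64,-0.095,0.01],[0,0,0]],[[0.64,-0.095,0.06],[0,0,0]],[[0.64,-0.097,0.11],[-0.004,0,0]],[[0.64,-0.098,0.131],[-0.006,0,0]],[[0.64,-0.098,0.131],[-0.006,0,0]]]'

```text
clock: 6.4
tcp_pos: [0.6101, 0.0717, 0.1418]
orientation: [3.117, 0.179, -0.0]
contact_force: [-0.5, -0.6, 0.1]
grip_width: 0.0331
gripper_force: 25.2
```

Run:
```python
from h import *
s=telemetry.get_obs();print(s['clock'],s['tcp_pos'],s['contact_force'])
D=cam('side');S=cam('scene')
a=cv2.resize(D['frame'][120:240,200:320],(400,400),interpolation=cv2.INTER_CUBIC);b=cv2.resize(S['frame'][140:260,150:290],(400,343),interpolation=cv2.INTER_CUBIC)
b=np.vstack([b,np.zeros((57,400,3),np.uint8)])
cv2.imwrite('pics/c3.png',np.hstack([a,b])[:,:,::-1])
mv(pan_tcp(1,-.03),tilt=-.03);mv(pan_tcp(1,-.055),tilt=-.055)
```

```text
6.4 [0.61005638 0.07167487 0.14179437] [-0.48121948 -0.6329706   0.06350682]
row [[-0.0, -0.005, 0.0466], [-0.0035, -0.0002, 0.0002]] n>=0.2
row [[-0.0, -0.0109, 0.0578], [-0.0115, -0.0002, 0.0002]] n>=0.2
```

View pics/c3.png

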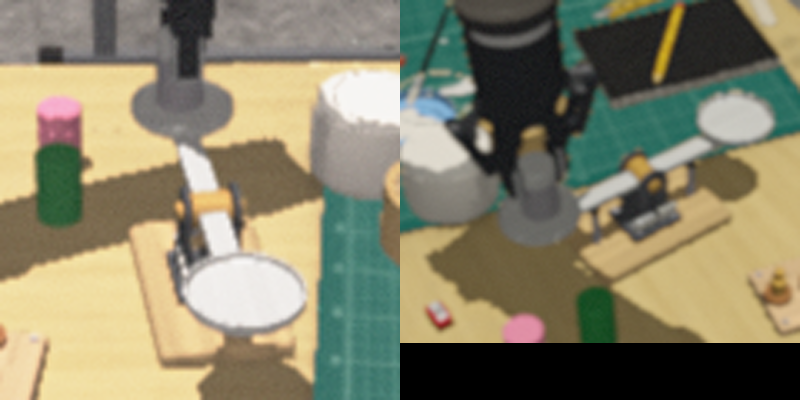

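The canister is centred over the left pan in both views. The white roll stands nearby, so I'll check its clearance before lowering.

Run:
```python
from h import *
S=cam('scene');D=cam('side');a,b=(167,190),(312,151)
r1,r2=ray(S,*a),ray(D,*b);o1,o2=np.array(S['origin']),np.array(D['origin'])
t=np.linalg.lstsq(np.c_[r1,-r2],o2-o1,rcond=None)[0];print(o1+r1*t[0],o2+r2*t[1])
```

```text
[0.75997764 0.10629456 0.06870481] [0.7567968  0.10495851 0.06530865]
```

>>> apply_moves --rows '[[[0,0,0.01],[0,0,0]],[[0,-0.002,0.02],[0,0,0]],[[0,-0.003,0.03],[-0.002,0,0]],[[0,-0.006,0.042],[-0.006,0,0]],[[0,-0.009,0.05],[-0.009,0,0]],[[0,-0.011,0.058],[-0.0115,0,0]],[[0,-0.011,0.058],[-0.0115,0,0]],[[0,-0.011,0.058],[-0.0115,0,0]]]'

```text
clock: 7.6
tcp_pos: [0.6108, 0.074, 0.1278]
orientation: [3.082, 0.176, 0.005]
contact_force: [0.6, 0.7, -0.3]
grip_width: 0.0333
gripper_force: 25.2
```

Run:
```python
from h import *
s=telemetry.get_obs();print(s['clock'],s['tcp_pos'],s['contact_force'],pan_tcp(1,-.055))
mv(pan_tcp(1,-.055),tilt=-.055)
```

```text
7.6 [0.6107516  0.0740449  0.12783021] [ 0.58309514  0.68327876 -0.27359815] [0.61067878 0.0740304  0.12815884]
row [[-0.0003, 0.0001, -0.0013], [-0.0, -0.0001, 0.0002]] n>=0.0
```

>>> apply_moves --rows '[[[0,0,0],[0,0,0]],[[0,0,0],[0,0,0]],[[0,0,0],[0,0,0]],[[0,0,0],[0,0,0]]]' --jaw 0.5

```text
clock: 8.1
tcp_pos: [0.6107, 0.074, 0.1278]
orientation: [3.082, 0.176, 0.005]
contact_force: [0.2, -0.2, -0.5]
grip_width: 0.0641
gripper_force: 0.0
```

Run:
```python
from h import *
s=telemetry.get_obs();print(s['clock'],s['tcp_pos'],s['contact_force'],s['grip_width'])
W=cam('wrist');D=cam('side')
a=cv2.resize(W['frame'],(533,400));b=cv2.resize(D['frame'][120:240,200:280],(267,400),interpolation=cv2.INTER_CUBIC)
cv2.imwrite('pics/c4.png',np.hstack([a,b])[:,:,::-1])
```

```text
8.1 [0.61069266 0.07397867 0.1277802 ] [ 0.15089079 -0.20212288 -0.46496803] 0.06408930858856947
```

View pics/c4.png

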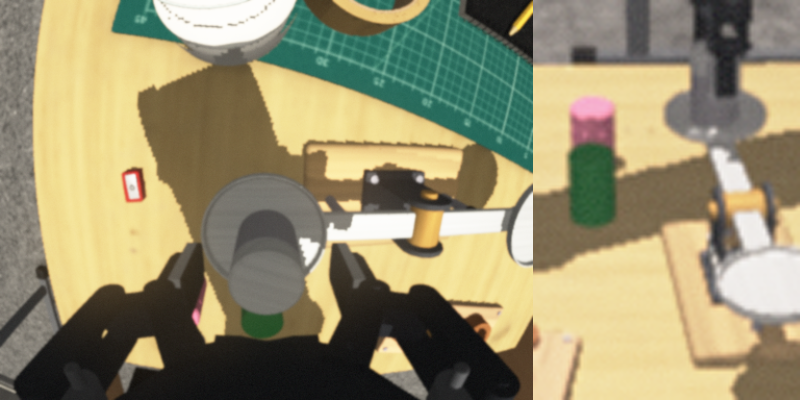

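The canister stands inside the left pan with the fingers clear on both sides. Next I'll retreat upward and go to the second canister.

>>> apply_moves --rows '[[[0,0,-0.1],[0,0,0]],[[0,0,-0.25],[0,0,0]],[[0,0,-0.45],[0,0,0]],[[0,0,-0.45],[0,0,0]]]' --jaw 1

```text
clock: 8.7
tcp_pos: [0.6123, 0.0813, 0.2447]
orientation: [3.083, 0.176, 0.018]
contact_force: [-0.1, 0.5, -0.3]
grip_width: 0.0852
gripper_force: 0.0
```

Run:
```python
from h import *
S=cam('scene');D=cam('side');save(S,'s5.png');save(D,'d5.png')
# right pan white blob triangulation, before/after
for nm,Sf,Df in(('before',cv2.imread('pics/scene0.png')[:,:,::-1],cv2.imread('pics/side0.png')[:,:,::-1]),('after',S['frame'],D['frame'])):
    pts=[]
    for f,(u0,v0,u1,v1) in((Sf,(250,168,290,195)),(Df,(250,192,295,222))):
        h=cv2.cvtColor(np.ascontiguousarray(f),cv2.COLOR_RGB2HSV)[v0:v1,u0:u1]
        m=((h[...,1]<45)&(h[...,2]>130)).astype(np.uint8);m=cv2.morphologyEx(m,cv2.MORPH_OPEN,np.ones((9,9)))
        c=max(cv2.findContours(m,0,2)[0],key=cv2.contourArea);e=cv2.fitEllipse(c);pts.append((e[0][0]+u0,e[0][1]+v0))
    r1,r2=ray(S,*pts[0]),ray(D,*pts[1]);o1,o2=np.array(S['origin']),np.array(D['origin'])
    t=np.linalg.lstsq(np.c_[r1,-r2],o2-o1,rcond=None)[0];print(nm,np.round(pts,1),((o1+r1*t[0]+o2+r2*t[1])/2).round(4))
s=telemetry.get_obs();print(s['clock'],s['tcp_pos'])
mv([.4475,.1285,.2]);mv([.4475,.1285,.0503])
```

```text
before [[266.7 180.9]
 [272.  206.7]] [ 0.6362 -0.1447  0.0865]
after [[266.5 179.2]
 [272.5 204.2]] [ 0.6368 -0.1444  0.0924]
8.8 [0.60996664 0.08011071 0.24032372]
row [[-0.6238, -0.2747, 0.1459], [0.0175, -0.0003, 0.0002]] n>=2.8
row [[-0.6242, -0.3076, 0.7438], [0.0175, -0.0003, 0.0002]] n>=4.1
```

The right pan rose 6 mm, so the beam is at about -0.054: this canister alone reads as the spare. Next is the other one.

>>> apply_moves --rows '[[[-0.2,-0.09,0],[0.0175,0,0]],[[-0.42,-0.18,0.1],[0.0175,0,0]],[[-0.62,-0.275,0.2],[0.0175,0,0]],[[-0.624,-0.29,0.4],[0.0175,0,0]],[[-0.624,-0.307,0.6],[0.0175,0,0]],[[-0.624,-0.3075,0.7],[0.0175,0,0]],[[-0.624,-0.3075,0.743],[0.0175,0,0]],[[-0.624,-0.3075,0.743],[0.0175,0,0]]]'

```text
clock: 9.8
tcp_pos: [0.4467, 0.1282, 0.0497]
orientation: [3.136, 0.179, -0.003]
contact_force: [-0.9, 0.1, 0.7]
grip_width: 0.0855
gripper_force: 0.0
```

Run:
```python
from h import *
W=cam('wrist');save(W,'w6.png');s=telemetry.get_obs();print(s['clock'],s['tcp_pos'],s['contact_force'])
h=cv2.cvtColor(W['frame'],cv2.COLOR_RGB2HSV);m=((h[...,1]<50)&(h[...,2]>60)).astype(np.uint8);m[:190]=0
n,l,st,ce=cv2.connectedComponentsWithStats(m)
for i in range(1,n):
    if st[i,4]>300:print(st[i],ce[i])
```

```text
9.85 [0.44743631 0.12852105 0.05050427] [0.31869581 0.12735454 1.02012261]
[   0  190  108  188 7342] [ 25.60882593 273.77403977]
[ 161  202  191  132 9232] [242.13680676 276.04592721]
[349 239  33  46 479] [365.99582463 262.03340292]
[ 375  331   52   53 1739] [400.36860265 359.40655549]
```

View pics/w6.png

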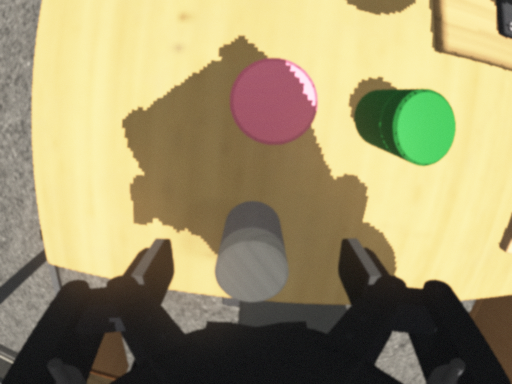

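The cap is at (252,267), centred between the fingertips. I'll grip it with 35 N and lift.

>>> apply_moves --rows '[[[0,0,0],[0,0,0]],[[0,0,0],[0,0,0]],[[0,0,0],[0,0,0]],[[0,0,0],[0,0,0]],[[0,0,0],[0,0,0]],[[0,0,0],[0,0,0]]]' --jaw -1 --newtons 35

```text
clock: 10.6
tcp_pos: [0.4478, 0.1287, 0.0511]
orientation: [-3.136, -0.179, -0.002]
contact_force: [-2.7, -0.0, 6.5]
grip_width: 0.0331
gripper_force: 34.3
```

>>> apply_moves --rows '[[[0,0,-0.05],[0,0,0]],[[0,0,-0.2],[0,0,0]],[[0,0,-0.4],[0,0,0]],[[0,0,-0.56],[0,0,0]],[[0,0,-0.56],[0,0,0]],[[0,0,-0.56],[0,0,0]]]'

```text
clock: 11.35
tcp_pos: [0.4469, 0.1281, 0.1902]
orientation: [3.136, 0.179, -0.001]
contact_force: [-1.0, 0.6, -1.0]
grip_width: 0.0334
gripper_force: 35.6
```

Run:
```python
from h import *
f=[]
for i in range(6): cam('wrist');f.append(telemetry.get_obs()['contact_force'])
print(np.mean(f,0).round(2));s=telemetry.get_obs();print(s['clock'],s['tcp_pos'],s['grip_width'])
mv([.55,-.148,.19]);mv(pan_tcp(-1,-.054,lift=.035));mv(pan_tcp(-1,-.054,lift=.006),tilt=-.054)
```

```text
[ 0.25  0.13 -1.11]
11.65 [0.4469156  0.12841013 0.18954812] 0.033260346907843144
row [[0.2837, 1.1454, -0.0021], [0.0001, 0.0006, 0.0002]] n>=4.7
row [[0.6255, 1.1696, 0.0567], [0.0001, 0.0006, 0.0002]] n>=5.3
row [[0.6257, 1.1696, 0.1727], [-0.0171, 0.0006, 0.0002]] n>=5.4
```

>>> apply_moves --rows '[[[0.05,0.2,0],[0,0,0]],[[0.12,0.44,0],[0,0,0]],[[0.19,0.67,0],[0,0,0]],[[0.28,0.9,0],[0,0,0]],[[0.4,0.98,0],[0,0,0]],[[0.46,0.99,0],[0,0,0]]]'

```text
clock: 12.4
tcp_pos: [0.5908, -0.1062, 0.1896]
orientation: [3.137, 0.174, -0.001]
contact_force: [0.1, 0.1, -1.4]
grip_width: 0.0334
gripper_force: 36.0
```

Run:
```python
from h import *
s=telemetry.get_obs();print(s['clock'],s['tcp_pos'])
mv(pan_tcp(-1,-.054,lift=.035),tilt=-.054)
for th,l in((-.054,.006),(-.054,0),(0,0),(.06,0),(.11,0),(.118,0)):mv(pan_tcp(-1,th,lift=l),tilt=th)
```

```text
12.4 [ 0.59080334 -0.10621765  0.18957757]
row [[0.1611, 0.1712, 0.0577], [-0.0171, 0.0002, -0.0008]] n>=1.0
row [[0.1612, 0.1711, 0.1737], [-0.0171, 0.0002, -0.0008]] n>=1.2
row [[0.1612, 0.1711, 0.1977], [-0.0171, 0.0002, -0.0008]] n>=1.2
row [[0.1612, 0.1852, 0.221], [0.0001, 0.0002, -0.0008]] n>=1.3
row [[0.1613, 0.1994, 0.2479], [0.0191, 0.0002, -0.0008]] n>=1.4
row [[0.1613, 0.2099, 0.2709], [0.0351, 0.0002, -0.0008]] n>=1.5
row [[0.1613, 0.2115, 0.2746], [0.0376, 0.0002, -0.0008]] n>=1.5
```

>>> apply_moves --rows '[[[0.1,0.1,0.0],[-0.008,0,0]],[[0.16,0.17,0.06],[-0.017,0,0]],[[0.161,0.171,0.12],[-0.017,0,0]],[[0.161,0.171,0.165],[-0.017,0,0]],[[0.161,0.171,0.185],[-0.017,0,0]],[[0.161,0.171,0.198],[-0.017,0,0]],[[0.161,0.178,0.21],[-0.0085,0,0]],[[0.161,0.185,0.221],[0,0,0]],[[0.161,0.192,0.234],[0.01,0,0]],[[0.161,0.199,0.248],[0.019,0,0]]]'

```text
clock: 13.65
tcp_pos: [0.6356, -0.1498, 0.1284]
orientation: [-3.075, -0.174, 0.004]
contact_force: [0.7, -0.8, -0.4]
grip_width: 0.033
gripper_force: 36.0
```

Run:
```python
from h import *
s=telemetry.get_obs();print(s['clock'],s['tcp_pos'],s['contact_force'])
for th in(.06,.11,.118):print(pan_tcp(-1,th));mv(pan_tcp(-1,th),tilt=th)
```

```text
13.65 [ 0.63564354 -0.14982958  0.12835334] [ 0.73872989 -0.78609722 -0.36866285]
[ 0.63635285 -0.15130798  0.12759185]
row [[0.0021, 0.0064, 0.0027], [-0.0005, -0.0002, -0.0001]] n>=0.0
[ 0.63665131 -0.15392757  0.12184785]
row [[0.0021, 0.0183, 0.0249], [0.0154, -0.0002, -0.0001]] n>=0.3
[ 0.63669603 -0.15432009  0.12091687]
row [[0.0021, 0.0201, 0.0286], [0.018, -0.0002, -0.0001]] n>=0.3
```

>>> apply_moves --rows '[[[0,0.004,0.008],[0.005,0,0]],[[0,0.008,0.016],[0.01,0,0]],[[0,0.011,0.023],[0.016,0,0]],[[0,0.012,0.026],[0.018,0,0]],[[0,0.012,0.026],[0.018,0,0]],[[0,0.012,0.026],[0.018,0,0]]]'

```text
clock: 14.4
tcp_pos: [0.6358, -0.1516, 0.1219]
orientation: [-3.021, -0.173, 0.01]
contact_force: [-0.6, -0.5, 1.0]
grip_width: 0.0329
gripper_force: 36.1
```

>>> apply_moves --rows '[[[0,0,0],[0,0,0]],[[0,0,0],[0,0,0]],[[0,0,0],[0,0,0]],[[0,0,0],[0,0,0]]]' --jaw 0.5

```text
clock: 14.9
tcp_pos: [0.6357, -0.1516, 0.1217]
orientation: [-3.021, -0.173, 0.01]
contact_force: [0.6, 1.0, -0.6]
grip_width: 0.0642
gripper_force: 0.0
```

>>> apply_moves --rows '[[[0,0,-0.1],[0,0,0]],[[0,0,-0.25],[0,0,0]],[[0,0,-0.35],[0,0,0]],[[0,0,-0.35],[0,0,0]]]'

```text
clock: 15.4
tcp_pos: [0.6383, -0.1623, 0.211]
orientation: [-3.022, -0.172, 0.003]
contact_force: [-0.4, 0.3, 0.2]
grip_width: 0.0638
gripper_force: 0.0
```

Run:
```python
from h import *
s=telemetry.get_obs();print(s['clock'],s['tcp_pos'],s['contact_force'])
W=cam('wrist');D=cam('side');S=cam('scene');save(W,'w7.png')
a=cv2.resize(D['frame'][120:240,200:320],(400,400),interpolation=cv2.INTER_CUBIC);b=cv2.resize(S['frame'][140:260,170:290],(400,400),interpolation=cv2.INTER_CUBIC)
cv2.imwrite('pics/c7.png',np.hstack([a,b])[:,:,::-1])
```

```text
15.4 [ 0.63826756 -0.16232488  0.2110195 ] [-0.38405086  0.34086505  0.16680787]
```

View pics/c7.png

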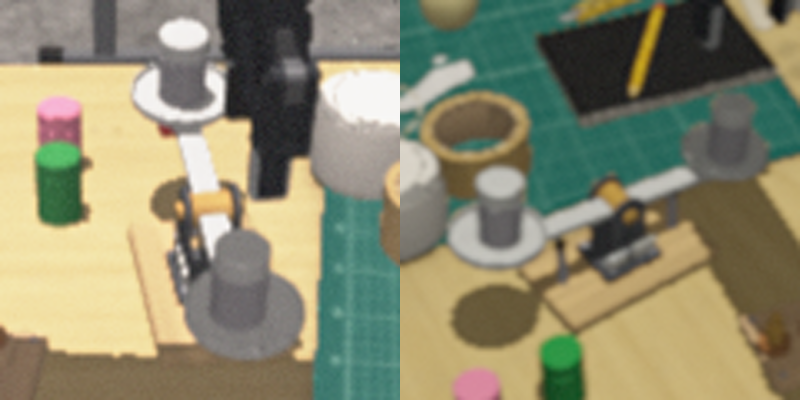

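Both canisters stand. The right pan is at its stop (left pan centre up about 13 mm), so the right canister is the filled one. I'll go back down, regrasp it, and ease the beam over as I lift.

>>> apply_moves --rows '[[[0,0,0.1],[0,0,0]],[[0,0,0.25],[0,0,0]],[[0,0,0.32],[0,0,0]],[[0,0,0.348],[0,0,0]],[[0,0,0.348],[0,0,0]]]'

```text
clock: 16.18
tcp_pos: [0.636, -0.1518, 0.1223]
orientation: [-3.021, -0.172, 0.01]
contact_force: [-0.0, -0.1, -0.2]
grip_width: 0.0641
gripper_force: 0.0
```

>>> apply_moves --rows '[[[0,0,0],[0,0,0]],[[0,0,0],[0,0,0]],[[0,0,0],[0,0,0]],[[0,0,0],[0,0,0]],[[0,0,0],[0,0,0]]]' --jaw -1 --newtons 35

```text
clock: 16.8
tcp_pos: [0.6365, -0.1521, 0.1235]
orientation: [-3.021, -0.172, 0.007]
contact_force: [-0.4, -0.1, 4.9]
grip_width: 0.0332
gripper_force: 34.9
```

Run:
```python
from h import *
s=telemetry.get_obs();print(s['clock'],s['tcp_pos'],s['contact_force'],s['grip_width'])
T=Rm(s['orientation']);p0=pan_tcp(-1,.118)
for th,l in((.118,0),(.09,0),(.06,0),(.03,0),(0,0),(-.03,0),(-.054,0),(-.06,.01),(-.06,.04)):
    p=s['tcp_pos']+pan_tcp(-1,th,lift=l)-p0;mv(p,tilt=th,s=s)
```

```text
16.8 [ 0.63651932 -0.15208765  0.123534  ] [-0.40024735 -0.05758621  4.85675502] 0.0331621880121074
row [[0.0, -0.0, -0.0], [0.0008, -0.0006, 0.0002]] n>=0.0
row [[0.0, -0.0071, -0.0122], [-0.0081, -0.0006, 0.0002]] n>=0.1
row [[0.0001, -0.0151, -0.0251], [-0.0177, -0.0006, 0.0001]] n>=0.3
row [[0.0001, -0.0235, -0.0378], [-0.0272, -0.0006, 0.0001]] n>=0.5
row [[0.0001, -0.0323, -0.0501], [-0.0368, -0.0006, 0.0001]] n>=0.6
row [[0.0001, -0.0414, -0.0623], [-0.0463, -0.0006, 0.0001]] n>=0.8
row [[0.0002, -0.049, -0.0718], [-0.0539, -0.0006, 0.0001]] n>=0.9
row [[0.0002, -0.0555, -0.1138], [-0.0558, -0.0006, 0.0001]] n>=0.9
row [[0.0005, -0.0693, -0.233], [-0.0558, -0.0006, 0.0001]] n>=1.0
```

>>> apply_moves --rows '[[[0,-0.0035,-0.006],[-0.004,0,0]],[[0,-0.007,-0.012],[-0.008,0,0]],[[0,-0.015,-0.025],[-0.0177,0,0]],[[0,-0.0235,-0.038],[-0.027,0,0]],[[0,-0.032,-0.05],[-0.037,0,0]],[[0,-0.041,-0.062],[-0.046,0,0]],[[0,-0.049,-0.072],[-0.054,0,0]],[[0,-0.052,-0.09],[-0.056,0,0]],[[0,-0.055,-0.114],[-0.056,0,0]],[[0,-0.069,-0.24],[-0.056,0,0]]]'

```text
clock: 18.05
tcp_pos: [0.6331, -0.142, 0.1825]
orientation: [3.078, 0.175, -0.002]
contact_force: [0.6, -0.3, -0.5]
grip_width: 0.0331
gripper_force: 35.0
```

Run:
```python
from h import *
s=telemetry.get_obs();print(s['clock'],s['tcp_pos'],s['contact_force'],s['grip_width'])
mv([.55,-.18,.20]);mv([.40,-.205,.20])
```

```text
18.05 [ 0.63310372 -0.14203235  0.18245077] [ 0.56327306 -0.2797816  -0.45863181] 0.03313014225597074
row [[-0.3478, 0.1171, -0.0619], [0.0187, 0.0014, 0.0]] n>=1.5
row [[-0.9552, 0.1484, -0.0575], [0.0187, 0.0014, 0.0]] n>=3.9
```

>>> apply_moves --rows '[[[-0.15,0.05,-0.06],[0.0187,0,0]],[[-0.38,0.1,-0.06],[0.0187,0.0014,0]],[[-0.6,0.13,-0.06],[0.0187,0.0014,0]],[[-0.82,0.145,-0.06],[0.0187,0.0014,0]],[[-0.955,0.148,-0.058],[0.0187,0.0014,0]],[[-0.955,0.148,-0.058],[0.0187,0.0014,0]],[[-0.955,0.148,-0.058],[0.0187,0.0014,0]]]'

```text
clock: 18.92
tcp_pos: [0.4025, -0.205, 0.2012]
orientation: [3.135, 0.179, 0.01]
contact_force: [0.2, 0.1, -1.5]
grip_width: 0.0331
gripper_force: 35.1
```

Run:
```python
from h import *
s=telemetry.get_obs();print(s['clock'],s['tcp_pos'],s['contact_force'],s['grip_width'])
W=cam('wrist');save(W,'w8.png');D=cam('side');S=cam('scene');save(D,'d8.png');save(S,'s8.png')
u,v=proj(W,[.464,-.206,.032],True);print(u,v)
u,v=int(u),int(v)
a=W['frame'][max(v-65,0):v+65,u-65:u+65];a=cv2.resize(a,(400,400),interpolation=cv2.INTER_CUBIC)
b=cv2.resize(W['frame'][200:384,130:382],(400,292),interpolation=cv2.INTER_CUBIC);b=np.vstack([b,np.zeros((108,400,3),np.uint8)])
print(max(v-65,0),u-65)
cv2.imwrite('pics/c8.png',np.hstack([a,b])[:,:,::-1])
```

```text
18.925 [ 0.40253383 -0.20497117  0.20116619] [ 0.19065177  0.10304845 -1.50887213] 0.033055189311597385
263.40248165809356 115.74629689939604
50 198
```

View pics/c8.png

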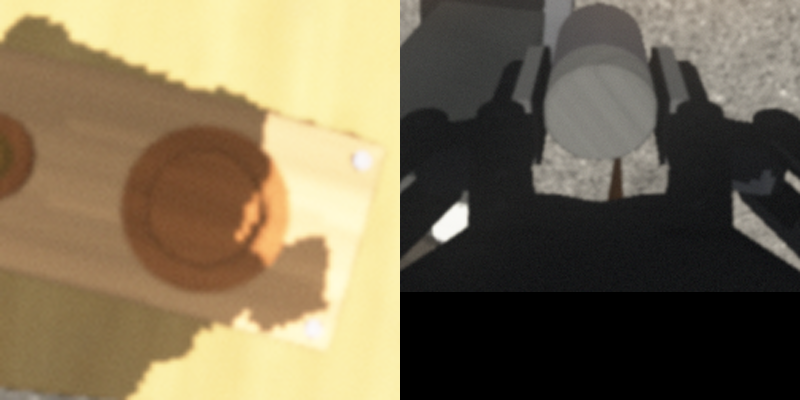

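The socket is at pixel (264.3,117.3), with the mouth ring concentric to the rim. The held cap is at (256.7,266.2) and the near ends of the fingertips at about (297,229.6).

Run:
```python
from h import *
W=cam('wrist');s=telemetry.get_obs();T=Rm(s['orientation']);t=s['tcp_pos']
print('sock',plane(W,264.3,117.3,.032,True).round(4),'cap',plane(W,256.7,266.2,t[2]+.0037,True).round(4),t.round(4))
for x in(-.011,0,.011):
  for y in(-.0165,.0165): print(x,y,np.round(proj(W,t+T@np.array([x,y,.025]),True),1))
print('cap edge', [np.round(proj(W,t+T@np.array([a,b,-.0037]),True),1) for a,b in((0,.017),(0,-.017),(.017,0),(-.017,0))])
# socket from the fixed cams, outer rim brown blob hull, z=.032
for n in('scene','side'):
    im=cv2.imread('pics/%s0.png'%n)[:,:,::-1];im=np.ascontiguousarray(im);d=cam(n)
    h=cv2.cvtColor(im,cv2.COLOR_RGB2HSV);m=((h[...,0]<13)&(h[...,1]>120)).astype(np.uint8)
    k,l,st,ce=cv2.connectedComponentsWithStats(m);c=(320,229) if n=='scene' else (185,255)
    i=min([i for i in range(1,k) if st[i,4]>80],key=lambda i:np.hypot(*(ce[i]-c)));print(n,st[i],ce[i])
```

```text
sock [ 0.4627 -0.2063  0.032 ] cap [ 0.4078 -0.2048  0.2042] [ 0.4025 -0.2044  0.2005]
-0.011 -0.0165 [224.9 263.3]
-0.011 0.0165 [284.7 263.3]
0 -0.0165 [224.  245.9]
0 0.0165 [285.6 245.9]
0.011 -0.0165 [223.1 227.3]
0.011 0.0165 [286.4 227.3]
cap edge [array([292.3, 275.5]), array([216.9, 275.5]), array([254.5, 242.7]), array([254.6, 304.9])]
scene [126 159  25  17 133] [137.98496241 166.7443609 ]
side [171 243  27  25 439] [184.1571754  254.17995444]
```

Run:
```python
from h import *
mv([.4615,-.2065,.11]);mv([.4615,-.2065,.084])
```

```text
row [[0.2334, 0.0353, 0.3626], [0.0002, -0.0014, 0.0005]] n>=1.7
row [[0.2329, 0.0353, 0.4666], [0.0002, -0.0014, 0.0005]] n>=2.1
```

>>> apply_moves --rows '[[[0.12,0.018,0.08],[0,0,0]],[[0.2,0.03,0.2],[0,-0.0014,0]],[[0.233,0.035,0.33],[0,-0.0014,0]],[[0.233,0.035,0.42],[0,-0.0014,0]],[[0.233,0.035,0.455],[0,-0.0014,0]],[[0.233,0.035,0.466],[0,-0.0014,0]],[[0.233,0.035,0.466],[0,-0.0014,0]]]'

```text
clock: 20.1
tcp_pos: [0.4612, -0.2068, 0.085]
orientation: [3.135, 0.179, 0.001]
contact_force: [0.4, -0.1, -0.8]
grip_width: 0.0335
gripper_force: 35.2
```

Run:
```python
from h import *
s=telemetry.get_obs();print(s['clock'],s['tcp_pos'],s['contact_force'],s['moment'])
mv([.4615,-.2065,.082]);mv([.4615,-.2065,.079])
```

```text
20.1 [ 0.46124337 -0.20680843  0.08501672] [ 0.42068069 -0.09645072 -0.78131939] [-0.027922    0.02047795  0.05581244]
row [[0.0012, -0.0011, 0.0121], [0.0004, -0.0002, 0.0003]] n>=0.0
row [[0.0011, -0.0011, 0.0241], [0.0004, -0.0002, 0.0003]] n>=0.1
```

>>> apply_moves --rows '[[[0,0,0.004],[0,0,0]],[[0,0,0.008],[0,0,0]],[[0,0,0.012],[0,0,0]],[[0,0,0.014],[0,0,0]],[[0,0,0.014],[0,0,0]]]'

```text
clock: 20.72
tcp_pos: [0.4633, -0.2071, 0.0828]
orientation: [3.134, 0.18, 0.008]
contact_force: [-0.0, 0.9, 10.7]
grip_width: 0.033
gripper_force: 36.4
```

>>> apply_moves --rows '[[[0,0,0.002],[0,0,0]],[[0,0,0.004],[0,0,0]],[[0,0,0.004],[0,0,0]]]'

```text
clock: 21.1
tcp_pos: [0.4642, -0.207, 0.0821]
orientation: [3.134, 0.18, 0.01]
contact_force: [2.4, 1.0, 14.4]
grip_width: 0.0328
gripper_force: 36.6
```

Run:
```python
from h import *
s=telemetry.get_obs();print(s['clock'],s['tcp_pos'],s['contact_force'],s['moment'])
```

```text
21.1 [ 0.46422257 -0.20698069  0.08211561] [ 2.35508108  0.99077179 14.41399669] [ 0.48095116 -0.13625954 -0.02408509]
```

Contact is on the rim at the (-x, +y) side. I'll back off and shift about 2 mm +x and 1.5 mm -y.

>>> apply_moves --rows '[[[0,0,-0.014],[0,0,0]],[[0.0073,0.0069,-0.014],[0,0,0]],[[0.0073,0.0069,-0.012],[0,0,0]],[[0.0073,0.0069,-0.009],[0,0,0]],[[0.0073,0.0069,-0.007],[0,0,0]],[[0.0073,0.0069,-0.007],[0,0,0]]]'

```text
clock: 21.85
tcp_pos: [0.4642, -0.2078, 0.0826]
orientation: [3.135, 0.18, 0.003]
contact_force: [-0.4, 3.7, 13.3]
grip_width: 0.033
gripper_force: 36.5
```

Run:
```python
from h import *
s=telemetry.get_obs();print(s['clock'],s['tcp_pos'],s['contact_force'],s['moment'])
```

```text
21.85 [ 0.46424737 -0.20784086  0.08259357] [-0.43710406  3.65638426 13.30317367] [0.76342734 0.17189234 0.00416668]
```

>>> apply_moves --rows '[[[0,0,-0.014],[0,0,0]],[[0.007,-0.009,-0.014],[0,0,0]],[[0.007,-0.009,-0.01],[0,0,0]],[[0.007,-0.009,-0.006],[0,0,0]],[[0.007,-0.009,-0.003],[0,0,0]],[[0.007,-0.009,-0.003],[0,0,0]]]'

```text
clock: 22.6
tcp_pos: [0.4645, -0.2058, 0.0826]
orientation: [3.135, 0.179, 0.0]
contact_force: [-0.3, 1.3, 6.2]
grip_width: 0.0332
gripper_force: 36.1
```

Run:
```python
from h import *
s=telemetry.get_obs();print(s['clock'],s['tcp_pos'],s['contact_force'],s['moment'])
```

```text
22.6 [ 0.46452039 -0.20584594  0.08264533] [-0.25500802  1.27439619  6.22169743] [0.24728533 0.462437   0.04027595]
```

Run:
```python
from h import *
F=[];M=[];P=[]
for i in range(8):
    cam('wrist');s=telemetry.get_obs();F.append(s['contact_force']);M.append(s['moment']);P.append(s['tcp_pos'])
print(np.mean(F,0).round(2),np.mean(M,0).round(3),np.std(M,0).round(3),np.mean(P,0).round(5))
```

```text
[-0.98  0.5   6.1 ] [ 0.297  0.423 -0.031] [0.039 0.021 0.023] [ 0.46448 -0.20585  0.08263]
```

>>> apply_moves --rows '[[[0,0,-0.012],[0,0,0]],[[0.005,0.0085,-0.012],[0,0,0]],[[0.005,0.0085,-0.008],[0,0,0]],[[0.005,0.0085,-0.004],[0,0,0]],[[0.005,0.0085,0],[0,0,0]],[[0.005,0.0085,0],[0,0,0]]]'

```text
clock: 23.75
tcp_pos: [0.466, -0.2076, 0.0823]
orientation: [3.136, 0.18, 0.0]
contact_force: [-0.6, 0.9, 1.5]
grip_width: 0.0332
gripper_force: 35.5
```

```bash
cat > f.py <<'E'
from h import *
F=[];M=[];P=[]
for i in range(4):
    cam('wrist');s=telemetry.get_obs();F.append(s['contact_force']);M.append(s['moment']);P.append(s['tcp_pos'])
print(s['clock'],np.mean(F,0).round(2),np.mean(M,0).round(3),np.mean(P,0).round(5),s['gripper_force'])
E
python3 f.py
```

```text
23.95 [-0.16  0.83  0.7 ] [ 0.248  0.055 -0.021] [ 0.46593 -0.20766  0.08231] 35.502755348570645
```

Vertical force has vanished, so the canister is at the mouth. I'll ease 0.4 mm toward +y and lower.

>>> apply_moves --rows '[[[0,-0.0016,0],[0,0,0]],[[0,-0.0016,0.003],[0,0,0]],[[0,-0.0016,0.006],[0,0,0]],[[0,-0.0016,0.008],[0,0,0]],[[0,-0.0016,0.008],[0,0,0]]]'

```text
clock: 24.58
tcp_pos: [0.4663, -0.2073, 0.0803]
orientation: [3.136, 0.179, 0.001]
contact_force: [1.6, 0.4, -0.2]
grip_width: 0.0332
gripper_force: 35.3
```

```bash
python3 f.py
```

```text
24.775 [ 2.78  1.7  -0.79] [ 0.377 -0.634 -0.007] [ 0.46622 -0.20729  0.08032] 35.32310909125954
```

It's in the bore: z is falling with no vertical load. The side walls push +x and +y, so I'll comply and continue.

>>> apply_moves --rows '[[[0.003,-0.0013,0],[0,0,0]],[[0.003,-0.0013,0.006],[0,0,0]],[[0.003,-0.0013,0.012],[0,0,0]],[[0.003,-0.0013,0.018],[0,0,0]],[[0.003,-0.0013,0.018],[0,0,0]]]'

```text
clock: 25.4
tcp_pos: [0.4663, -0.207, 0.0755]
orientation: [3.136, 0.179, -0.001]
contact_force: [2.4, 0.7, -2.1]
grip_width: 0.0331
gripper_force: 35.3
```

```bash
python3 f.py
```

```text
25.6 [ 1.82  0.92 -1.37] [ 0.189 -0.411  0.014] [ 0.46633 -0.20701  0.07558] 35.265719750896096
```

>>> apply_moves --rows '[[[0.003,-0.001,0.004],[0,0,0]],[[0.003,-0.001,0.01],[0,0,0]],[[0.003,-0.001,0.016],[0,0,0]],[[0.003,-0.001,0.02],[0,0,0]],[[0.003,-0.001,0.02],[0,0,0]]]'

```text
clock: 26.22
tcp_pos: [0.4671, -0.2067, 0.0706]
orientation: [3.136, 0.179, -0.0]
contact_force: [0.1, -0.5, -0.8]
grip_width: 0.0335
gripper_force: 35.3
```

```bash
python3 f.py
```

```text
26.425 [-0.23  0.57 -0.89] [-0.009 -0.019  0.004] [ 0.46724 -0.20669  0.07077] 35.26427587028593
```

No side forces now. I'll lower slowly to the floor.

>>> apply_moves --rows '[[[0,0,0.003],[0,0,0]],[[0,0,0.006],[0,0,0]],[[0,0,0.008],[0,0,0]],[[0,0,0.009],[0,0,0]],[[0,0,0.009],[0,0,0]]]'

```text
clock: 27.05
tcp_pos: [0.4674, -0.2068, 0.0697]
orientation: [3.135, 0.179, 0.0]
contact_force: [-5.6, 0.7, 13.5]
grip_width: 0.0331
gripper_force: 36.8
```

```bash
python3 f.py
```

```text
27.25 [-4.05  1.68 13.89] [0.358 0.925 0.028] [ 0.46741 -0.20676  0.0697 ] 36.77099066320807
```

>>> apply_moves --rows '[[[-0.001,0,-0.003],[0,0,0]],[[-0.001,0,-0.003],[0,0,0]],[[-0.001,0,-0.003],[0,0,0]]]'

```text
clock: 27.62
tcp_pos: [0.4673, -0.2068, 0.0698]
orientation: [3.135, 0.179, 0.001]
contact_force: [-1.9, 0.7, 7.0]
grip_width: 0.0329
gripper_force: 36.1
```

```bash
python3 f.py
```

```text
27.825 [-2.17  0.83  7.64] [0.233 0.399 0.028] [ 0.46731 -0.20675  0.06981] 36.07001560740173
```

>>> apply_moves --rows '[[[0,0,-0.003],[0,0,0]],[[0,0,-0.003],[0,0,0]]]'

```text
clock: 28.08
tcp_pos: [0.4672, -0.2068, 0.07]
orientation: [3.135, 0.179, 0.001]
contact_force: [0.1, 0.8, 1.6]
grip_width: 0.033
gripper_force: 35.5
```

>>> apply_moves --rows '[[[0,0,0],[0,0,0]],[[0,0,0],[0,0,0]],[[0,0,0],[0,0,0]],[[0,0,0],[0,0,0]]]' --jaw 0.4

```text
clock: 28.58
tcp_pos: [0.467, -0.2067, 0.07]
orientation: [3.136, 0.179, 0.0]
contact_force: [0.4, -0.0, 0.4]
grip_width: 0.0594
gripper_force: 0.0
```

```bash
python3 f.py;python3 - <<'E'
from h import *
W=cam('wrist');D=cam('side');S=cam('scene')
a=cv2.resize(W['frame'][150:384,130:382],(400,371),interpolation=cv2.INTER_CUBIC)
b=cv2.resize(D['frame'][190:290,145:245],(400,371),interpolation=cv2.INTER_CUBIC)
cv2.imwrite('pics/c9.png',np.hstack([a,b])[:,:,::-1]);save(S,'s9.png')
E
```

```text
28.775 [-0.01 -0.11 -0.12] [-0.009 -0.012 -0.01 ] [ 0.467   -0.20673  0.07   ] 0.0
```

>>> apply_moves --rows '[[[0,0,-0.1],[0,0,0]],[[0,0,-0.3],[0,0,0]],[[0,0,-0.5],[0,0,0]],[[0,0,-0.7],[0,0,0]],[[-0.1,0.2,-0.72],[0,0,0]],[[-0.2,0.45,-0.72],[0,0,0]],[[-0.3,0.7,-0.72],[0,0,0]],[[-0.4,0.9,-0.72],[0,0,0]],[[-0.4,1.0,-0.72],[0,0,0]],[[-0.4,1.0,-0.72],[0,0,0]]]' --jaw 0.6

```text
clock: 30.18
tcp_pos: [0.3949, -0.4685, 0.2498]
orientation: [3.136, 0.173, -0.001]
contact_force: [0.2, 0.3, 0.2]
grip_width: 0.0688
gripper_force: 0.0
```

```bash
cat > tri.py <<'E'
from h import *
S=cam('scene');D=cam('side');save(S,'s10.png');save(D,'d10.png')
ref={'S':cv2.imread('pics/scene0.png')[:,:,::-1],'D':cv2.imread('pics/side0.png')[:,:,::-1]}
def blobs(f,box):
    u0,v0,u1,v1=box;h=cv2.cvtColor(np.ascontiguousarray(f),cv2.COLOR_RGB2HSV)[v0:v1,u0:u1]
    m=((h[...,1]<50)&(h[...,2]>60)).astype(np.uint8)
    n,l,st,ce=cv2.connectedComponentsWithStats(m)
    i=1+np.argmax(st[1:,4]);
    rows=[(int(r)+v0,)+tuple(np.where(l[r]==i)[0][[0,-1]]+u0) for r in range(st[i,1],st[i,1]+st[i,3])]
    print(st[i]+[u0,v0,0,0,0],ce[i]+[u0,v0],rows[::3])
print('A0 scene');blobs(ref['S'],(195,270,220,300));print('A0 side');blobs(ref['D'],(176,145,202,175))
print('now scene');blobs(S['frame'],(300,195,340,245));print('now side');blobs(D['frame'],(165,215,210,275))
for nm,d in(('scene',S),('side',D)):
    for p in([.4665,-.207,.016],[.4665,-.207,.070],[.4474,.128,.054]):print(nm,p,np.round(proj(d,p),1))
print(telemetry.get_obs()['clock'],telemetry.get_obs()['tcp_pos'])
E
python3 tri.py
```

```text
A0 scene
[198 273  16  24 302] [205.87417219 284.26490066] [(273, np.int64(203), np.int64(209)), (276, np.int64(199), np.int64(212)), (279, np.int64(198), np.int64(212)), (282, np.int64(199), np.int64(212)), (285, np.int64(200), np.int64(212)), (288, np.int64(200), np.int64(212)), (291, np.int64(201), np.int64(213)), (294, np.int64(201), np.int64(212))]
A0 side
[180 149  15  26 323] [187.43653251 161.70588235] [(149, np.int64(183), np.int64(191)), (152, np.int64(181), np.int64(193)), (155, np.int64(181), np.int64(193)), (158, np.int64(181), np.int64(193)), (161, np.int64(182), np.int64(193)), (164, np.int64(182), np.int64(193)), (167, np.int64(182), np.int64(194)), (170, np.int64(183), np.int64(194)), (173, np.int64(181), np.int64(194))]
now scene
[315 212  14  19 208] [321.14423077 220.96634615] [(212, np.int64(319), np.int64(322)), (215, np.int64(316), np.int64(327)), (218, np.int64(316), np.int64(328)), (221, np.int64(316), np.int64(327)), (224, np.int64(315), np.int64(326)), (227, np.int64(315), np.int64(325)), (230, np.int64(318), np.int64(324))]
now side
[174 230  19  27 427] [183.16159251 243.19203747] [(230, np.int64(180), np.int64(184)), (233, np.int64(175), np.int64(190)), (236, np.int64(174), np.int64(191)), (239, np.int64(174), np.int64(191)), (242, np.int64(175), np.int64(191)), (245, np.int64(176), np.int64(192)), (248, np.int64(176), np.int64(192)), (251, np.int64(176), np.int64(192)), (254, np.int64(176), np.int64(190))]
scene [0.4665, -0.207, 0.016] [319.  229.3]
scene [0.4665, -0.207, 0.07] [321.3 215. ]
scene [0.4474, 0.128, 0.054] [206.1 277.2]
side [0.4665, -0.207, 0.016] [186.8 256.4]
side [0.4665, -0.207, 0.07] [184.8 235.3]
side [0.4474, 0.128, 0.054] [187.3 151.7]
30.275 [ 0.39636955 -0.46537144  0.2498782 ]
```

Run:
```python
from h import *
S=cam('scene');D=cam('side')
def tri(a,b):
    r1,r2=ray(S,*a),ray(D,*b);o1,o2=np.array(S['origin']),np.array(D['origin'])
    t=np.linalg.lstsq(np.c_[r1,-r2],o2-o1,rcond=None)[0];return ((o1+r1*t[0]+o2+r2*t[1])/2).round(4),np.linalg.norm(o1+r1*t[0]-o2-r2*t[1]).round(4)
# sub-pixel cap-top edge by gradient along the axis column, cap width by half-level
def cap(f,u,v,sgn=None):
    g=cv2.resize(cv2.cvtColor(np.ascontiguousarray(f),cv2.COLOR_RGB2LAB)[v-14:v+24,u-16:u+17],None,fx=8,fy=8,interpolation=cv2.INTER_CUBIC).astype(int)
    m=((abs(g[...,1]-128)<7)&(abs(g[...,2]-128)<14)&(g[...,0]>70)).astype(np.uint8)
    n,l,st,ce=cv2.connectedComponentsWithStats(m);i=1+np.argmax(st[1:,4]);m=l==i
    ys=np.where(m.any(1))[0];r=lambda y:np.where(m[y])[0]
    top=ys[0];w=[(r(y)[0],r(y)[-1]) for y in range(top+16,top+90,8)]
    return (top/8+v-14,[(round(a/8+u-16,1),round(b/8+u-16,1)) for a,b in w])
s0=cv2.imread('pics/scene0.png')[:,:,::-1];d0=cv2.imread('pics/side0.png')[:,:,::-1]
for nm,a in(('A0s',(s0,206,280)),('B0s',(s0,244,260)),('nows',(S['frame'],321,216)),('A0d',(d0,187,155)),('B0d',(d0,188,177)),('nowd',(D['frame'],183,236))):
    print(nm,cap(*a))
```

```text
A0s (np.float64(272.75), [(np.float64(200.8), np.float64(211.5)), (np.float64(199.8), np.float64(212.2)), (np.float64(199.1), np.float64(212.8)), (np.float64(198.6), np.float64(213.0)), (np.float64(198.4), np.float64(213.1)), (np.float64(198.4), np.float64(213.1)), (np.float64(198.4), np.float64(213.1)), (np.float64(198.6), np.float64(213.1)), (np.float64(199.0), np.float64(213.1)), (np.float64(199.2), np.float64(213.1))])
B0s (np.float64(253.5), [(np.float64(238.0), np.float64(248.9)), (np.float64(237.2), np.float64(249.8)), (np.float64(236.6), np.float64(250.1)), (np.float64(236.5), np.float64(250.2)), (np.float64(236.4), np.float64(250.4)), (np.float64(236.5), np.float64(250.2)), (np.float64(236.6), np.float64(250.1)), (np.float64(236.9), np.float64(250.0)), (np.float64(237.2), np.float64(250.0)), (np.float64(237.4), np.float64(250.0))])
nows (np.float64(212.375), [(np.float64(316.4), np.float64(327.1)), (np.float64(316.0), np.float64(328.1)), (np.float64(315.9), np.float64(328.5)), (np.float64(315.9), np.float64(328.8)), (np.float64(316.0), np.float64(329.0)), (np.float64(316.0),
[... 763 characters left out ...]
t64(182.1), np.float64(195.5)), (np.float64(182.4), np.float64(196.0)), (np.float64(182.4), np.float64(195.8)), (np.float64(182.6), np.float64(194.9)), (np.float64(182.4), np.float64(194.4)), (np.float64(181.4), np.float64(194.5)), (np.float64(180.8), np.float64(194.6))])
nowd (np.float64(230.25), [(np.float64(177.0), np.float64(190.2)), (np.float64(175.9), np.float64(191.1)), (np.float64(175.1), np.float64(191.2)), (np.float64(174.6), np.float64(191.8)), (np.float64(174.2), np.float64(191.9)), (np.float64(173.9), np.float64(192.6)), (np.float64(173.9), np.float64(192.4)), (np.float64(174.0), np.float64(192.1)), (np.float64(174.5), np.float64(191.9)), (np.float64(174.9), np.float64(192.0))])
```

Run:
```python
from h import *
S=cam('scene');D=cam('side')
def tri(a,b):
    r1,r2=ray(S,*a),ray(D,*b);o1,o2=np.array(S['origin']),np.array(D['origin'])
    t=np.linalg.lstsq(np.c_[r1,-r2],o2-o1,rcond=None)[0];return ((o1+r1*t[0]+o2+r2*t[1])/2).round(4),np.linalg.norm(o1+r1*t[0]-o2-r2*t[1]).round(4)
print(tri((205.75,278.6),(187.2,152.2)),tri((322.5,217.0),(183.1,236.0)),'socket',tri((320.4,227.5),(185,252.3)))
mv([.40,-.21,.2])
# compare rest of scene
s0=cv2.imread('pics/scene0.png')[:,:,::-1].astype(int);m=(abs(S['frame'].astype(int)-s0).max(2)>60).astype(np.uint8)
n,l,st,ce=cv2.connectedComponentsWithStats(cv2.dilate(m,np.ones((3,3))))
print([list(map(int,x)) for x in st[1:] if x[4]>60])
```

```text
(array([0.4465, 0.1299, 0.0513]), np.float64(0.0007)) (array([ 0.4622, -0.2068,  0.0675]), np.float64(0.0022)) socket (array([ 0.4632, -0.2071,  0.0265]), np.float64(0.0013))
row [[0.1311, -1.0116, 0.201], [0.0002, -0.0001, 0.0009]] n>=4.2
[[452, 0, 24, 30, 284], [445, 75, 34, 10, 202], [419, 85, 55, 69, 1789], [493, 159, 15, 10, 71], [489, 165, 23, 18, 211], [255, 168, 22, 8, 98], [188, 196, 21, 26, 401], [357, 207, 30, 37, 630], [313, 212, 16, 20, 237], [187, 222, 22, 6, 80], [234, 254, 17, 24, 345], [198, 273, 17, 26, 368], [432, 297, 10, 13, 83], [421, 312, 20, 48, 371], [378, 325, 17, 42, 288], [381, 342, 22, 42, 458], [412, 358, 10, 21, 92], [333, 364, 21, 20, 310]]
```

Relative to its start on the desk, the cap now sits 16.2 mm higher. The socket floor is at 16 mm, so it is fully home. It is upright and centred over the socket, and the spare is still in the left pan.

```bash
python3 -c "
from bench import job;print(job.hand_in())"
```

```text
the job is handed in; nothing more can be done
None
```

The filled canister, which dropped on the right pan, is back upright and fully home in the socket, the light one still stands in the left pan, and the job is handed in; while feeling for the socket the canister pressed the rim with up to about 14 N.

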